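# Pack the corked sample bottles into the caddy and close it with the drilled cover

### The job

Pack the blending caddy: stand the three corked sample bottles in it, each in the pocket of its own shape and fully down on the pocket's floor, and leave the two open, uncorked bottles standing where they are. When all three are in, lower the drilled cover plate over the caddy's four posts until it sits flat on their shoulders, and let go.

Things in the scene. Friction and masses are not known exactly. Their poses are not given: they have to be found in the camera images.
- caddy: Fixed dark wooden board 290 x 100 x 5 mm with three pocket blocks in a row, 80 mm apart, and four upright brass posts. Origin: centre of its underside, at shelf height z = 0; x along its length, y across. Posts at x = +-130, y = +-22 mm: 14 mm thick up to a shoulder at 78 mm, then a pointed 8 mm pin up to 98 mm. The cover rests on the shoulders, 5 mm above seated corks.
- pocket_round_floor (a point): Fixed wooden block 79 x 79 mm on the caddy with one grey-lined round pocket, 60 mm across, 8 mm deep. This point is the centre of the pocket's floor, 10 mm above the shelf; the block's rim is 8 mm above this point. The block is aligned with the caddy (same axes); which block stands left, middle or right varies.
- pocket_square_floor (a point): Fixed wooden block 79 x 79 mm on the caddy with one grey-lined square pocket, 58 x 58 mm, 8 mm deep. This point is the centre of the pocket's floor, 10 mm above the shelf; the block's rim is 8 mm above this point. The block is aligned with the caddy (same axes); which block stands left, middle or right varies.
- pocket_oblong_floor (a point): Fixed wooden block 79 x 79 mm on the caddy with one grey-lined oblong pocket, 70 mm along the caddy's length by 46 mm across, 8 mm deep. This point is the centre of the pocket's floor, 10 mm above the shelf; the block's rim is 8 mm above this point. The block is aligned with the caddy (same axes); which block stands left, middle or right varies.
- bottle_round_mid (a point): Loose corked sample bottle of amber glass, belongs in the caddy, round, 46 mm across, straight-sided up to 44 mm above its underside, then a neck 20 mm wide and a cork 24 mm across; 64 mm high overall, about 120 g, standing upright. This point is on its centre line 32 mm above its underside. 
- bottle_square_mid (a point): Loose corked sample bottle of amber glass, belongs in the caddy, square, 44 x 44 mm, straight-sided up to 44 mm above its underside, then a neck 20 mm wide and a cork 24 mm across; 64 mm high overall, about 120 g, standing upright. This point is on its centre line 32 mm above its underside. Its x and y axes are square to its sides.
- bottle_oblong_mid (a point): Loose corked sample bottle of amber glass, belongs in the caddy, oblong, 56 x 32 mm, straight-sided up to 44 mm above its underside, then a neck 20 mm wide and a cork 24 mm across; 64 mm high overall, about 120 g, standing upright. This point is on its centre line 32 mm above its underside. Its x axis runs along the 56 mm side, y along the 32 mm side.
- open_round_mid (a point): Look-alike that does not belong: open, uncorked sample bottle of the same amber glass, round, 46 mm across, body 44 mm high, with a 22 mm wide open mouth at 54 mm and no cork; loose, upright. This point is on its centre line 32 mm above its underside.
- open_square_mid (a point): Look-alike that does not belong: open, uncorked sample bottle of the same amber glass, square, 44 x 44 mm, body 44 mm high, with a 22 mm wide open mouth at 54 mm and no cork; loose, upright. This point is on its centre line 32 mm above its underside.
- cover_grip (a point): Loose wooden cover plate 290 x 70 x 6 mm, 180 g, flat on the shelf; four 13 mm holes match the posts (at x = +-130, y = +-22 mm; either way round). Upright handle block in the middle: 70 mm long (x), 16 mm thick (y), top 50 mm over the plate's underside. This point: in the handle, 30 mm over the underside; x along the plate, y across. Home on the shoulders it is 108 mm above the shelf.
Things that resemble listed ones, but are neither listed nor needed, are in the scene too. What is shaped like the part that bears bottle_oblong_mid but green or turquoise is not meant.

How it is judged (in metres and radians):
On the way, in this order (a step that is already met when the one before it is completed fails the run):
1. the three corked bottles stand in their own pockets (horizontal distance between bottle_round_mid and pocket_round_floor below 0.012 m and z of bottle_round_mid in the frame of pocket_round_floor between 0.028 and 0.036 m and angle between each of bottle_round_mid, bottle_square_mid, bottle_oblong_mid's own z axis and vertical below 0.1 rad and horizontal distance between bottle_square_mid and pocket_square_floor below 0.012 m and z of bottle_square_mid in the frame of pocket_square_floor between 0.028 and 0.036 m and horizontal distance between bottle_oblong_mid and pocket_oblong_floor below 0.012 m and z of bottle_oblong_mid in the frame of pocket_oblong_floor between 0.028 and 0.036 m), for 0.2 s.
2. the cover plate is home on the four posts (z of cover_grip in the frame of caddy between 0.105 and 0.111 m and horizontal distance between cover_grip and caddy below 0.006 m and angle between cover_grip's own z axis and vertical below 0.03 rad and angle between the x axis of cover_grip and the x axis of caddy, either way round below 0.08 rad), for 0.2 s.
At the end, for the whole second after the job is handed in: Each corked bottle upright on the floor of the pocket of its shape, within 12 mm of its centre; cover level on the four shoulders, within 6 mm of the caddy's centre and 3 mm of home height; open bottles upright within 30 mm of their start; all released, at rest (under 20 mm/s) (all of step 1 and all of step 2 and distance of each of open_round_mid, open_square_mid from where it was at the start of the episode below 0.03 m and angle between each of open_round_mid, open_square_mid's own z axis and vertical below 0.1 rad and linear speed of each of bottle_round, bottle_square, bottle_oblong, cover below 0.02 m/s); the robot touches nothing.
It fails at once if an open bottle is moved more than 30 mm or tipped (distance of any of open_round_mid, open_square_mid from where it was at the start of the episode above 0.03 m or angle between any of open_round_mid, open_square_mid's own z axis and vertical above 0.35 rad).
It also fails if it takes over 120 s, if anything falls off the work surface, if the arm or the gripper's body presses on something with over 40 N, if the wrist force passes 120 N, or if a joint passes its speed limit or range.

### The arm

A 6-joint arm with a two-finger parallel gripper is mounted at the origin on the work surface. World frame = base frame: x ahead of the robot, y to its left, z up, the work surface at z = 0. Lengths are in m, angles in degrees, forces in N, time in s.
With the tool pointing down it reaches from about 0.35 to 0.875 m from the base axis. Payload 4.2 kg.
Tool frame: the origin (TCP) lies at the very end of the fingers, on their centre line; the grasp point (between the pads) lies 19 mm behind it; y points along the fingers, z is the direction in which the jaws open and shut, and the axes are right-handed (so a half turn about y gives the same grasp; the last joint's range is limited). The gripper opens to 87 mm and grips with 3 to 60 N. Pads are 19 mm wide; open, the fingers measure 117 mm over their backs; the gripper's body (75 mm by 190 mm) begins 51 mm behind the grasp point.
Start: joints at [-48.209, 22.042, 0.453, 0, -68.411, -14.817], TCP at [0.284, -0.557, 0.223] pointing down, gripper open.
Joint ranges: [-179.83, 179.83], [-69.29, 118.12], [-61.27, 80.66], [-181.25, 117.63], [-171.15, -9.14], [-177.46, 177.46]. Speed limits (degrees/s): [159.86, 159.86, 180, 180, 180, 180].

### API

Orientations are given as a 3x3 rotation matrix whose columns are the frame's x, y, z axes.
In Python, from station import r, eyes gives the robot as it stands.
- The arm moves only by the tool play_rows, never from a script. Its argument "deltas" is one flat list of numbers, 5 for each row, row after row: the closure in counts, from 0 (fully open) to 255 (shut), then the shift along the tool's x, y, z in mm, then the turn about the tool's y in rad. In form: [claw, tx, ty, tz, roll, claw, tx, ty, tz, roll, ...]. A call has exactly 10 rows; each row shifts and turns the commanded pose from where the row before left it, along the tool's axes as they then stand; what a row does not reach is not made up. A row lasts 1/10 s, in which the tool goes at most 50 mm and 8.59 degrees, less where a joint would pass 70% of its speed; a pose out of reach is approached as far as the arm can. A call is refused whole if a number of a shift passes 50 or a number of a turn 0.15, either way. A call with a gripper value outside its range is refused whole. The fingers move at their own pace and stop on an object; the grip force is fixed at half the most. Time passes only in rows, so rows that do not move let the fingers close, or fill a call up. It gives the time, the measured TCP pose, the force and the opening at its end, in the units of the state.
- r.sense(): the state, without advancing time (a new reading comes with each control period).
- eyes.capture(name): name is "scene" or "top" or "wrist"; returns a dict with "img" (480x640x3 uint8, blue, green, red), "vfov" (degrees; the focal length in pixels is half the picture's height over the tangent of half this angle, whatever the lens; pixels are square), "cx", "cy" (the principal point, pixels), "distortion" ([k1, k2, p1, p2, k3] as OpenCV has them; the pictures are not rectified), "R" (3x3) and "t" (3): a world point X has camera coordinates R X + t; the wrist camera has in their place "tool_from_camera" (4x4, takes a point from camera to tool coordinates, whose origin is the TCP and whose axes are the tool frame's). Camera axes: x right, y down, z forward; pixel columns grow to the right and rows downward; lengths in m; the calibration is good to about 2 mm. A picture is of the moment at which its call begins: read the wrist's pose just before it. There is no depth.
- r.finish_job(): hands the job in, once; it reports no verdict.
The state is a dict: "time_s": time; "joints": joint angles; "joint_velocities": joint speeds; "effort": joint torques, N m; "tcp_pos": TCP position; "ee_rot": TCP orientation; "wrist_force": force on the tool from outside, world axes, zero at the start; "moment": the same for the moment, N m; "gripper_width": opening from 0.0 (shut) to 1.0 (fully open).
Only numpy, scipy, OpenCV 4.12 (cv2) and the standard library are available. Lean on these libraries where they do the work, as an engineer would, in place of code of your own. Each camera call takes 0.05 s, during which the arm holds its last target.

## Working session

There is one attempt and no reset: what is moved stays moved. The work goes in short steps, Python scripts to look and compute and a tool call to move; the robot and the scene stay as the last step left them, time stands still between calls to the robot, and variables do not carry over. Pictures are saved under pics/ and viewed, and the job is handed in when it is done.

Besides the shell and the picture viewer there is one more tool, called after "Request:" by a JSON object that holds its "fn" and its "kwargs", one argument or row to a line. play_rows: Moves the arm, as the interface text tells. Its arguments: {"type":"object","properties":{"deltas":{"type":"array","items":{"type":"number"}}},"required":["deltas"]}

```bash
mkdir -p pics; ls; python3 - <<'E'
from station import r, eyes
import cv2,numpy as np
s=r.sense(); print({k:np.round(v,3).tolist() for k,v in s.items()})
for n in ["scene","top","wrist"]:
    c=eyes.capture(n); cv2.imwrite(f"pics/{n}0.png",c["img"])
    print(n,{k:np.round(v,4).tolist() for k,v in c.items() if k!="img"})
E
```

```text
pics
{'time_s': 0.0, 'joints': [-48.209, 22.09, 0.38, -0.028, -68.411, -14.816], 'joint_velocities': [0.101, -0.03, -0.113, -0.025, 0.087, 0.082], 'effort': [-0.001, -39.066, 18.74, 4.22, 0.011, -0.0], 'tcp_pos': [0.283, -0.556, 0.221], 'ee_rot': [[0.891, -0.001, -0.453], [0.453, 0.002, 0.891], [-0.0, -1.0, 0.002]], 'wrist_force': [0.506, 0.567, -0.123], 'moment': [-0.033, -0.049, -0.011], 'gripper_width': 1.005}
scene {'vfov': 47.7701, 'cx': 318.307, 'cy': 235.8309, 'distortion': [-0.1115, 0.0, 0.0, 0.0, 0.0], 'R': [[-0.7971, 0.6036, -0.0196], [0.3888, 0.488, -0.7815], [-0.4621, -0.6305, -0.6237]], 't': [0.4122, -0.1063, 1.5033]}
top {'vfov': 46.8698, 'cx': 314.9375, 'cy': 237.63, 'distortion': [-0.1099, 0.0, 0.0, 0.0, 0.0], 'R': [[0.0152, -0.9999, -0.0059], [-0.9849, -0.0139, -0.1726], [0.1725, 0.0085, -0.985]], 't': [-0.024, 0.4839, 0.9502]}
wrist {'vfov': 64.7813, 'cx': 321.4986, 'cy': 236.885, 'distortion': [-0.0737, 0.0, 0.0, 0.0, 0.0], 'tool_from_camera': [[0.0001, 0.9704, 0.2415, -0.0654], [0.0002, -0.2415, 0.9704, -0.1618], [1.0, -0.0001, -0.0003, 0.0024], [0.0, 0.0, 0.0, 1.0]]}
```

View pics/scene0.png

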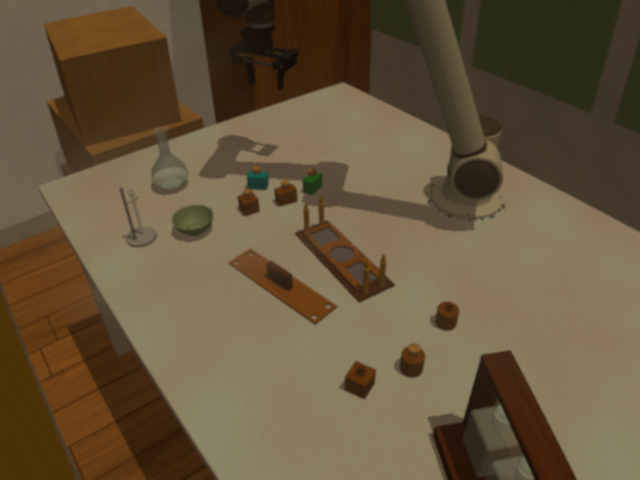

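View pics/top0.png

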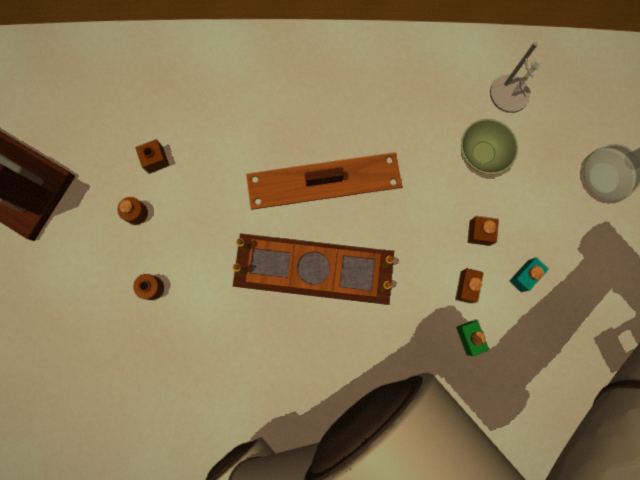

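View pics/wrist0.png

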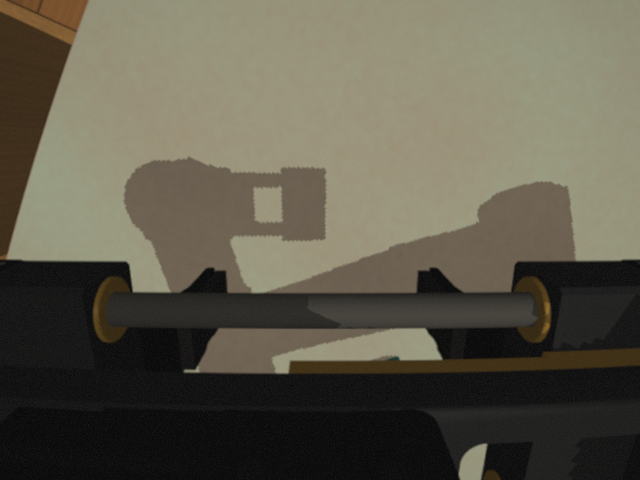

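Top view: the left group is an open square (152,155), a corked round (131,210) and an open round (148,287). On the right are a corked squarish bottle (483,230), an amber narrow one (470,286), and turquoise (530,275) and green (473,338) look-alikes. The caddy pockets, left to right, are oblong (271,263), round (314,268) and square (357,273). The cover is at (325,178). I'll check the choices in close crops.

```bash
python3 - <<'E'
import cv2,numpy as np
t=cv2.imread("pics/top0.png")
a=cv2.resize(t[200:360,440:560],None,fx=3.3,fy=3.3,interpolation=2)
b=cv2.resize(t[130:310,100:200],None,fx=3.3,fy=3.3,interpolation=2)
h=max(a.shape[0],b.shape[0]); o=np.zeros((h,a.shape[1]+b.shape[1],3),np.uint8)
o[:a.shape[0],:a.shape[1]]=a;o[:b.shape[0],a.shape[1]:]=b
cv2.imwrite("pics/crop0.png",np.clip(o*1.5,0,255).astype(np.uint8))
c=cv2.resize(t[140:310,225:410],None,fx=3.4,fy=3.4,interpolation=2)
cv2.imwrite("pics/crop1.png",np.clip(c*1.5,0,255).astype(np.uint8))
E
```

```text
(no output)
```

View pics/crop0.png

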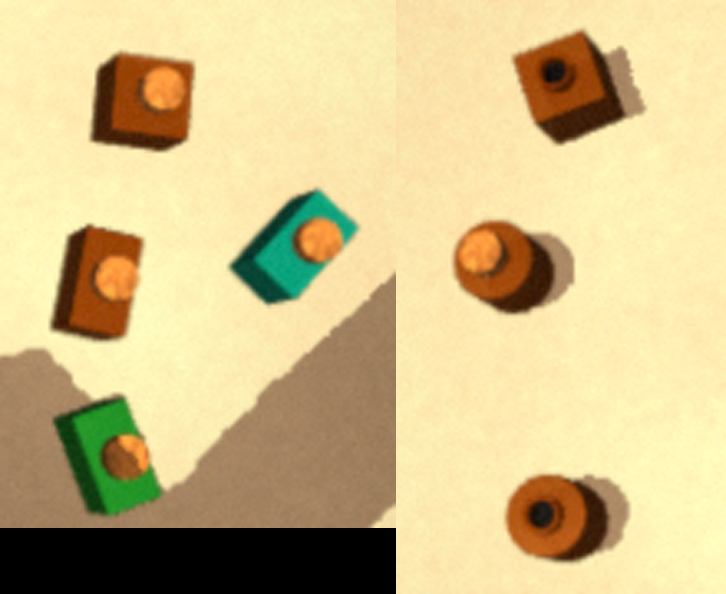

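View pics/crop1.png

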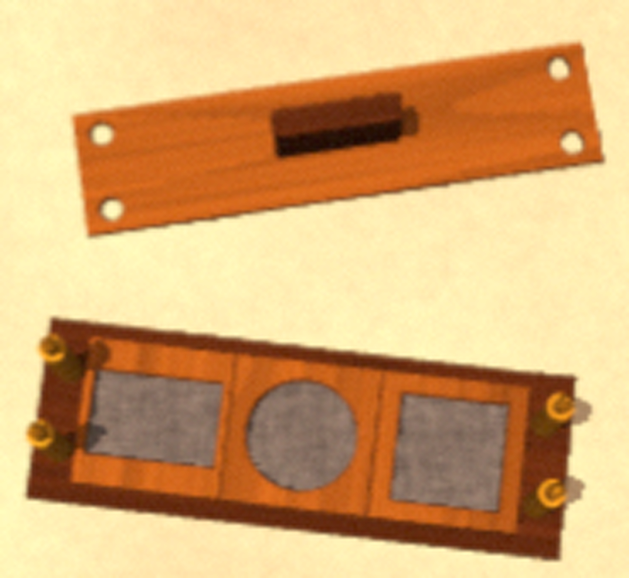

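Crops confirm that the corked amber ones are square (483,230), oblong (470,286) and round (131,210). The two open ones have dark mouths, and the green and turquoise ones are decoys. Next I'll measure.

```bash
cat > h.py <<'E'
import cv2,numpy as np
def K(c):
    f=240/np.tan(np.radians(c["vfov"])/2); return np.array([[f,0,c["cx"]],[0,f,c["cy"]],[0,0,1]])
def rays(c,px,s=None):
    u=cv2.undistortPoints(np.array(px,float).reshape(-1,1,2),K(c),np.array(c["distortion"])).reshape(-1,2)
    d=np.c_[u,np.ones(len(u))]
    if "R" in c:
        R=np.array(c["R"]);t=np.array(c["t"]); return -R.T@t, d@R
    T=np.array(c["tool_from_camera"]); E=np.array(s["ee_rot"]); p=np.array(s["tcp_pos"])
    return E@T[:3,3]+p, d@(E@T[:3,:3]).T
def plane(c,px,z,s=None):
    o,d=rays(c,px,s); return o+d*((z-o[2])/d[:,2])[:,None]
def proj(c,X,s=None):
    X=np.array(X,float).reshape(-1,3)
    if "R" in c: R=np.array(c["R"]);t=np.array(c["t"])
    else:
        T=np.array(c["tool_from_camera"]); E=np.array(s["ee_rot"]); p=np.array(s["tcp_pos"])
        A=E@T[:3,:3]; R=A.T; t=-A.T@(E@T[:3,3]+p)
    return cv2.projectPoints(X,cv2.Rodrigues(R)[0],t,K(c),np.array(c["distortion"]))[0].reshape(-1,2)
def blobs(m,amin=8):
    n,l,st,ce=cv2.connectedComponentsWithStats(m.astype(np.uint8)); return [(st[i],ce[i],l==i) for i in range(1,n) if st[i][4]>=amin]
E
python3 - <<'E'
from h import *
from station import eyes
c=eyes.capture("top"); im=c["img"]; hsv=cv2.cvtColor(im,cv2.COLOR_BGR2HSV)
for n,p in dict(corkS=(489,227),topS=(478,224),sideS=(472,235),corkO=(475,284),topO=(468,278),sideO=(460,290),corkR=(126,207),topR=(136,203),sideR=(142,218),pin=(240,243),board=(300,296),block=(292,250),pock=(314,268),table=(300,330),plate=(280,185),hand=(325,172),handside=(325,182)).items():
    print(n,hsv[p[1],p[0]])
E
```

```text
corkS [ 14 194 164]
topS [ 11 223 104]
sideS [ 11 214  44]
corkO [ 14 193 165]
topO [ 12 240 103]
sideO [ 12 197  44]
corkR [ 15 193 168]
topR [ 13 248 102]
sideR [ 12 219  42]
pin [ 17 220  72]
board [ 21  84 173]
block [ 13 220 139]
pock [12 70 91]
table [ 20  86 171]
plate [ 13 219 140]
hand [  9 205  71]
handside [  9 235  25]
```

```bash
cat > meas.py <<'E'
from h import *
from station import eyes,r
c=eyes.capture("top"); im=c["img"]; hsv=cv2.cvtColor(im,cv2.COLOR_BGR2HSV)
H,S,V=[hsv[...,i].astype(int) for i in range(3)]
def rect(m,z):
    ys,xs=np.nonzero(m); P=plane(c,np.c_[xs,ys],z)[:,:2]*1000
    (x,y),(w,h),a=cv2.minAreaRect(P.astype(np.float32)); 
    if w<h: w,h,a=h,w,a+90
    a=(a+90)%180-90
    return np.round([x,y,w,h,a],1)
cork=(V>125)&(S>170)&(H>9)&(H<22)
def win(m,x0,x1,y0,y1):
    o=np.zeros_like(m);o[y0:y1,x0:x1]=m[y0:y1,x0:x1];return o
for n,w in dict(sq=(455,510,205,255),ob=(450,492,258,312),rd=(110,150,190,230),osq=(130,180,130,180),ord=(125,170,265,305)).items():
    top=win((V>75)&(S>170)&(H<22),*w); b=max(blobs(win(cork,*w),1) or [(np.array([0]*5),(0,0),None)],key=lambda b:b[0][4])
    face=top&~(cork); 
    print(n,"face rect",rect(face,.044), "cork",b[0][4],np.round(b[1],1),np.round(plane(c,[b[1]],.064)[0]*1000,1) if b[0][4] else "")
gr=(S<110)&(V<125)
for n,w in dict(ob=(245,295,240,290),rd=(293,335,245,292),sq=(336,382,250,296)).items():
    b=max(blobs(win(gr,*w)),key=lambda b:b[0][4]); print("pocket",n,b[1],np.round(plane(c,[b[1]],.010)[0]*1000,1),rect(b[2],.010))
# caddy outline
dark=win((S>130)&(H<22),225,405,225,310)
b=max(blobs(dark),key=lambda b:b[0][4]); print("caddy",rect(b[2],.005))
pl=win((S>130)&(H<22),235,415,140,215)
b=max(blobs(pl),key=lambda b:b[0][4]); print("plate",rect(cv2.morphologyEx(b[2].astype(np.uint8),cv2.MORPH_OPEN,np.ones((3,3))),.006))
m=win((S<150)&(V>110),235,415,140,215)
for q in blobs(m,5):
    if q[0][4]<200: print("hole",q[0][4],q[1],np.round(plane(c,[q[1]],.006)[0]*1000,1))
E
python3 meas.py
```

```text
sq face rect [ 504.5 -325.3   42.1   41.7   83.2] cork 127 [489.4 226.2] [ 505.3 -326.3   64. ]
ob face rect [ 402.4 -296.1   54.6   30.   -12.5] cork 127 [474.9 283.7] [ 402.8 -296.7   64. ]
rd face rect [532.8 323.9  42.7  40.8 -37.7] cork 129 [124.5 205.4] [534.4 326.2  64. ]
osq face rect [639.9 294.8  42.1  41.5 -67.8] cork 0 [0 0] 
ord face rect [392.  284.3  42.9  42.2   1.3] cork 28 [142.2 295.2] [374.2 282.7  64. ]
pocket ob [269.99085714 262.62742857] [442.   65.3  10. ] [442.1  65.5  67.5  44.2  83.8]
pocket rd [313.14453125 267.74609375] [433.7 -14.2  10. ] [433.3 -13.9  55.4  55.1   0.8]
pocket sq [356.81176471 272.72941176] [425.6 -94.3  10. ] [425.8 -94.2  56.2  56.1  -6. ]
caddy [433.3 -13.3 295.3  99.6  84.2]
plate [601.4 -31.7 290.   71.5 -80.7]
hole 32 [388.9375 159.875 ] [ 643.4 -155.7    6. ]
hole 33 [254.54545455 179.24242424] [601.4  99.8   6. ]
hole 35 [392.91428571 181.68571429] [ 600.3 -162.8    6. ]
hole 34 [257.47058824 201.44117647] [558.2  92.7   6. ]
```

All measurements agree with each other: hole pitch, pocket pitch and sizes all match. The caddy x axis is at 84.1°. The plan is jaws along the caddy's y for all placements. First I'll turn for the square bottle.

Request:
{"fn": "play_rows", "kwargs": {
  "deltas": [0,0,0,0,-0.098,0,0,0,0,-0.098,0,0,0,0,-0.098,0,0,0,0,-0.098,0,0,0,0,-0.098,0,0,0,0,-0.098,0,0,0,0,-0.098,0,0,0,0,-0.098,0,0,0,0,-0.098,0,0,0,0,-0.098]
}}

```text
time_s: 1.25
tcp_pos: [0.2835, -0.5568, 0.2223]
ee_rot: [[0.116, -0.0, -0.993], [0.993, 0.0, 0.116], [0.0, -1.0, 0.0]]
wrist_force: [-0.0, 0.5, 0.1]
gripper_width: 1.001
```

```bash
cat > go.py <<'E'
import sys
from h import *
from station import r
s=r.sense(); E=np.array(s["ee_rot"]); p=np.array(s["tcp_pos"])*1000
yaw=np.degrees(np.arctan2(E[1,2],E[0,2]))
print("t",round(s["time_s"],2),"tcp",p.round(1),"yaw z",yaw.round(1),"tilt y",E[:,1].round(3),"F",np.round(s["wrist_force"],1),"w",round(s["gripper_width"]*87,1),"j",np.round(s["joints"],0))
if len(sys.argv)>3:
    T=np.array(list(map(float,sys.argv[1:4]))); print("tool delta xyz mm",(E.T@(T-p)).round(1))
if len(sys.argv)>4:
    d=(float(sys.argv[4])-yaw+90)%180-90; print("turn to go: roll rad",round(-np.radians(d),3))
E
python3 go.py 505 -326 160 173.4
```

```text
t 1.25 tcp [ 283.5 -556.8  222.3] yaw z 173.4 tilt y [-0.  0. -1.] F [-0.   0.5  0.1] w 87.1 j [-48.  22.   0.  -0. -68.  42.]
tool delta xyz mm [ 254.9   62.4 -193.4]
turn to go: roll rad -0.001
```

Request:
{"fn": "play_rows", "kwargs": {
  "deltas": [0,28,6,-21.5,0,0,28,6,-21.5,0,0,28,6,-21.5,0,0,28,6,-21.5,0,0,28,6,-21.5,0,0,28,6,-21.5,0,0,28,6,-21.5,0,0,28,6,-21.5,0,0,28,6,-21.5,0,0,3,6,0,0]
}}

```text
time_s: 2.25
tcp_pos: [0.5087, -0.3246, 0.1621]
ee_rot: [[0.115, 0.001, -0.993], [0.993, -0.0, 0.115], [-0.0, -1.0, -0.001]]
wrist_force: [-0.3, -0.1, 0.3]
gripper_width: 1.001
```

```bash
python3 go.py 505 -326 20 173.4; python3 - <<'E'
from h import *
from station import r,eyes
s=r.sense(); c=eyes.capture("wrist"); im=c["img"].copy()
for X in [(.505,-.326,.064),(.505,-.326,.02),(.403,-.297,.064)]:
    q=proj(c,X,s)[0]; print(q); cv2.drawMarker(im,tuple(q.astype(int).tolist()),(255,0,255),0,12)
cv2.imwrite("pics/w1.png",im)
E
```

```text
t 2.25 tcp [ 508.7 -324.6  162.1] yaw z 173.4 tilt y [ 0.001 -0.    -1.   ] F [-0.3 -0.1  0.3] w 87.1 j [-17.  23.  -8.  -0. -60.  11.]
tool delta xyz mm [ -1.8 142.1   3.7]
turn to go: roll rad -0.001
[325.06288931 232.84600167]
[324.61777593 220.43679362]
[469.30252381 255.75372418]
```

View pics/w1.png

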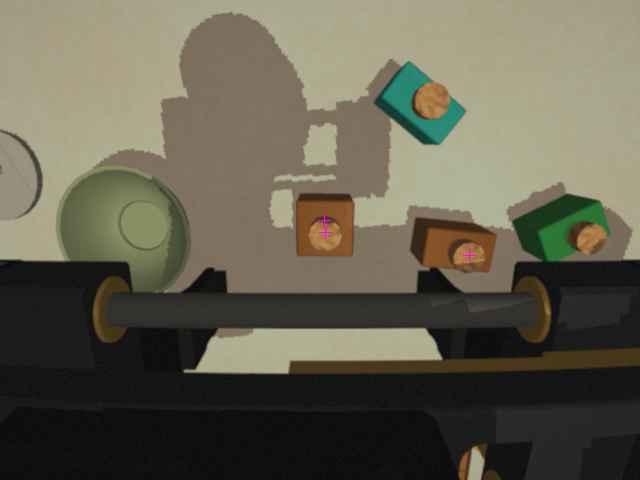

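The wrist view agrees with the top-view estimate: the predicted cork (325,233) lies on the seen cork, and the body is square to the jaws. Next I'll descend.

Request:
{"fn": "play_rows", "kwargs": {
  "deltas": [0,-1.8,17,3.7,0,0,0,17,0,0,0,0,17,0,0,0,0,17,0,0,0,0,17,0,0,0,0,17,0,0,0,0,17,0,0,0,0,15,0,0,0,0,8,0,0,0,0,0,0,0]
}}

```text
time_s: 3.3
tcp_pos: [0.501, -0.3286, 0.0195]
ee_rot: [[0.121, -0.002, -0.993], [0.993, 0.001, 0.121], [0.001, -1.0, 0.003]]
wrist_force: [-0.3, -0.3, 0.3]
gripper_width: 1.002
```

Request:
{"fn": "play_rows", "kwargs": {
  "deltas": [255,0,0,0,0,255,0,0,0,0,255,0,0,0,0,255,0,0,0,0,255,0,0,0,0,255,0,0,0,0,255,0,0,0,0,255,0,0,0,0,255,0,0,0,0,255,0,0,0,0]
}}

```text
time_s: 4.3
tcp_pos: [0.5027, -0.3284, 0.0208]
ee_rot: [[0.119, 0.001, -0.993], [0.993, -0.0, 0.119], [-0.0, -1.0, -0.001]]
wrist_force: [2.2, 0.0, 1.6]
gripper_width: 0.502
```

```bash
python3 go.py 425.6 -94.3 160 174.1
```

```text
t 4.3 tcp [ 502.7 -328.4   20.8] yaw z 173.1 tilt y [ 0.001 -0.    -1.   ] F [2.2 0.  1.6] w 43.7 j [-18.  32. -16.   0. -42.  11.]
tool delta xyz mm [ 223.2 -139.4  104.4]
turn to go: roll rad -0.017
```

Held (43.7 mm). Lift 140, then traverse.

Request:
{"fn": "play_rows", "kwargs": {
  "deltas": [255,0,-6,0,0,255,0,-15,0,0,255,0,-20,0,0,255,0,-20,0,0,255,0,-20,0,0,255,0,-20,0,0,255,0,-20,0,0,255,0,-15,0,0,255,0,-4,0,0,255,0,0,0,-0.016]
}}

```text
time_s: 5.3
tcp_pos: [0.5019, -0.3281, 0.1606]
ee_rot: [[0.103, 0.0, -0.995], [0.995, 0.0, 0.103], [0.0, -1.0, 0.0]]
wrist_force: [0.2, 0.6, -1.3]
gripper_width: 0.506
```

Request:
{"fn": "play_rows", "kwargs": {
  "deltas": [255,10,0,5,0,255,22,0,10,0,255,28,0,13,0,255,30,0,14,0,255,30,0,14,0,255,30,0,14,0,255,28,0,13,0,255,25,0,12,0,255,15,0,7,0,255,3,0,2,0]
}}

```text
time_s: 6.3
tcp_pos: [0.4198, -0.0962, 0.1597]
ee_rot: [[0.101, -0.002, -0.995], [0.995, 0.0, 0.101], [0.0, -1.0, 0.002]]
wrist_force: [0.3, -0.5, -0.8]
gripper_width: 0.502
```

```bash
python3 go.py 425.6 -96 31 174.1
```

```text
t 6.3 tcp [419.8 -96.2 159.7] yaw z 174.2 tilt y [-0.002  0.    -1.   ] F [ 0.3 -0.5 -0.8] w 43.6 j [  9.   7. -31.  -0. -53. -15.]
tool delta xyz mm [  0.8 128.7  -6.1]
turn to go: roll rad 0.001
```

Request:
{"fn": "play_rows", "kwargs": {
  "deltas": [255,0,0,-6,0,255,0.8,12,0,0,255,0,15,0,0,255,0,18,0,0,255,0,18,0,0,255,0,18,0,0,255,0,14,0,0,255,0,8,0,0,255,0,0,0,0,255,0,0,0,0]
}}

```text
time_s: 7.3
tcp_pos: [0.4284, -0.0978, 0.0577]
ee_rot: [[0.104, 0.0, -0.995], [0.995, -0.0, 0.104], [-0.0, -1.0, -0.0]]
wrist_force: [1.1, 0.3, -1.1]
gripper_width: 0.502
```

```bash
python3 go.py 425.6 -96 31 174.1;python3 - <<'E'
from h import *
from station import r,eyes
s=r.sense(); c=eyes.capture("wrist"); cv2.imwrite("pics/w2.png",c["img"])
c=eyes.capture("scene"); cv2.imwrite("pics/s2.png",cv2.resize(c["img"][190:310,260:420],None,fx=4,fy=4))
E
```

```text
t 7.3 tcp [428.4 -97.8  57.7] yaw z 174.0 tilt y [ 0. -0. -1.] F [ 1.1  0.3 -1.1] w 43.7 j [  8.  16. -37.   0. -37. -14.]
tool delta xyz mm [ 1.6 26.7  3. ]
turn to go: roll rad -0.001
```

View pics/w2.png

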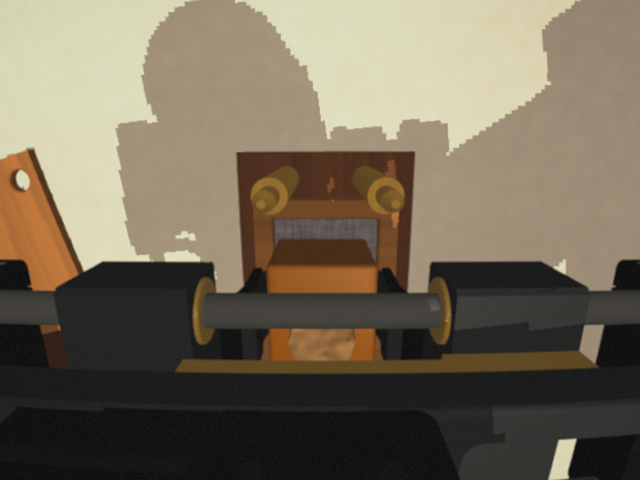

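View pics/s2.png

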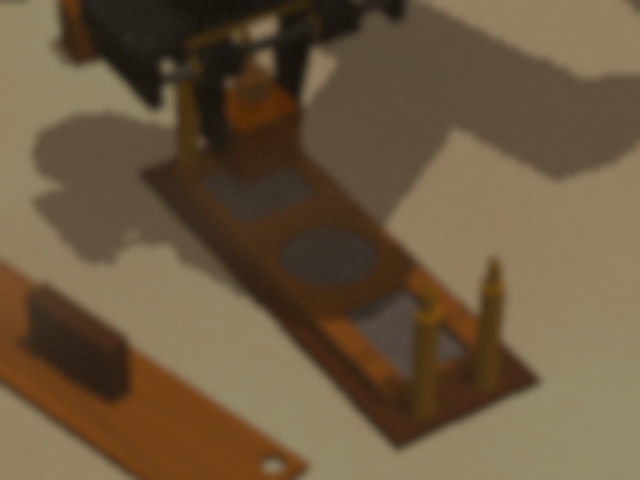

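Wrist view: the bottle is centred (322) between the posts (265, 392), with the pocket's grey strip ahead of it. I'll lower it and release.

Request:
{"fn": "play_rows", "kwargs": {
  "deltas": [255,1.5,0,2.5,0,255,0,6,0,0,255,0,6,0,0,255,0,6,0,0,255,0,4,0,0,255,0,3,0,0,255,0,1,0,0,255,0,0,0,0,255,0,0,0,0,255,0,0,0,0]
}}

```text
time_s: 8.4
tcp_pos: [0.4257, -0.0958, 0.0317]
ee_rot: [[0.104, 0.001, -0.995], [0.995, 0.0, 0.104], [0.0, -1.0, -0.001]]
wrist_force: [1.0, 1.3, -2.1]
gripper_width: 0.506
```

```bash
python3 go.py 425.6 -96 31 174.1
```

```text
t 8.4 tcp [425.7 -95.8  31.7] yaw z 174.0 tilt y [ 0.001  0.    -1.   ] F [ 1.   1.3 -2.1] w 44.1 j [  9.  19. -39.   0. -32. -15.]
tool delta xyz mm [-0.2  0.7  0.1]
turn to go: roll rad -0.001
```

Request:
{"fn": "play_rows", "kwargs": {
  "deltas": [255,0,0.7,0,0,60,0,0,0,0,60,0,0,0,0,60,0,0,0,0,60,0,0,0,0,60,0,-8,0,0,60,0,-20,0,0,60,0,-30,0,0,60,0,-35,0,0,60,0,-35,0,0]
}}

```text
time_s: 9.4
tcp_pos: [0.4251, -0.0959, 0.1607]
ee_rot: [[0.104, 0.0, -0.995], [0.995, -0.0, 0.104], [-0.0, -1.0, -0.0]]
wrist_force: [0.0, 0.5, -0.5]
gripper_width: 0.764
```

Request:
{"fn": "play_rows", "kwargs": {
  "deltas": [60,-20,0,0,0,60,-30,0,0,0,60,-35,0,0,0,60,-35,0,0,0,60,-35,0,0,0,60,-30,0,0,0,60,-15,0,0,0,60,0,0,0,0.14,60,0,0,0,0.14,60,0,0,0,0.14]
}}

```text
time_s: 10.4
tcp_pos: [0.4044, -0.295, 0.1594]
ee_rot: [[0.506, 0.0, -0.863], [0.863, -0.0, 0.506], [0.0, -1.0, -0.0]]
wrist_force: [0.6, -0.2, -0.5]
gripper_width: 0.763
```

Request:
{"fn": "play_rows", "kwargs": {
  "deltas": [60,0,0,0,0.14,60,0,0,0,0.14,60,0,0,0,0.14,60,0,0,0,0.14,60,0,0,0,0.14,60,0,0,0,0.14,60,0,0,0,0.14,60,0,0,0,0.14,60,0,0,0,0.144,60,0,0,0,0]
}}

```text
time_s: 11.4
tcp_pos: [0.4046, -0.2947, 0.1594]
ee_rot: [[0.977, 0.0, 0.215], [-0.215, -0.0, 0.977], [0.001, -1.0, -0.0]]
wrist_force: [-0.4, -0.1, -0.4]
gripper_width: 0.764
```

```bash
python3 go.py 402.8 -296.7 20 77.5;python3 - <<'E'
from h import *
from station import r,eyes
s=r.sense(); c=eyes.capture("wrist"); im=c["img"].copy()
for X in [(.4028,-.2967,.064)]:
    q=proj(c,X,s)[0]; print(q); cv2.drawMarker(im,tuple(q.astype(int).tolist()),(255,0,255),0,12)
cv2.imwrite("pics/w3.png",im)
c=eyes.capture("top"); cv2.imwrite("pics/t3.png",c["img"])
E
```

```text
t 11.4 tcp [ 404.6 -294.7  159.4] yaw z 77.6 tilt y [ 0. -0. -1.] F [-0.4 -0.1 -0.4] w 66.5 j [-17.  13. -22.  -0. -55. -85.]
tool delta xyz mm [ -1.4 139.4  -2.4]
turn to go: roll rad 0.001
[315.38994614 238.96014054]
```

View pics/w3.png

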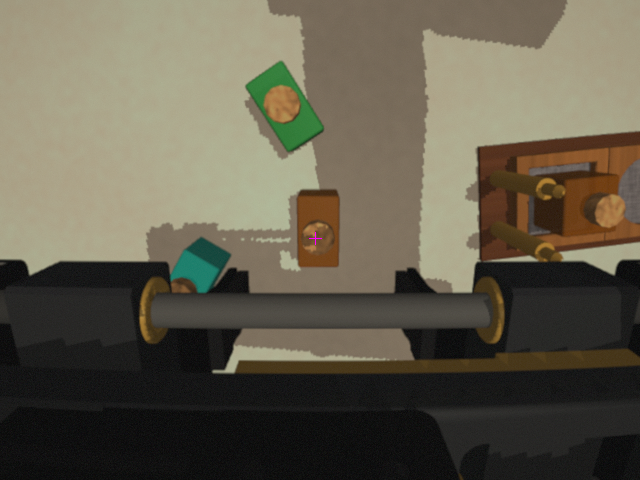

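View pics/t3.png

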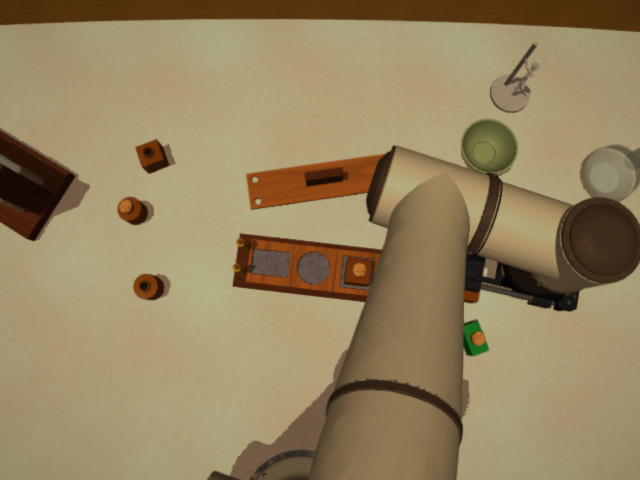

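The square bottle stands in its pocket. The oblong's cork (318,238) is where predicted, with the turquoise decoy just beside the left finger, so I'll narrow the jaws a little and descend.

Request:
{"fn": "play_rows", "kwargs": {
  "deltas": [95,-1.4,12,-2.0,0,95,0,17,0,0,95,0,17,0,0,95,0,17,0,0,95,0,17,0,0,95,0,17,0,0,95,0,17,0,0,95,0,15,0,0,95,0,10,0,0,95,0,0,0,0]
}}

```text
time_s: 12.5
tcp_pos: [0.4021, -0.2961, 0.0188]
ee_rot: [[0.977, -0.003, 0.214], [-0.214, 0.001, 0.977], [-0.003, -1.0, 0.0]]
wrist_force: [0.1, -0.2, 0.1]
gripper_width: 0.628
```

```bash
python3 go.py 402.8 -296.7 20 77.5
```

```text
t 12.5 tcp [ 402.1 -296.1   18.8] yaw z 77.6 tilt y [-0.003  0.001 -1.   ] F [ 0.1 -0.2  0.1] w 54.6 j [-18.  25. -31.  -0. -34. -85.]
tool delta xyz mm [ 0.8 -1.2 -0.5]
turn to go: roll rad 0.002
```

Request:
{"fn": "play_rows", "kwargs": {
  "deltas": [255,0,0,0,0,255,0,0,0,0,255,0,0,0,0,255,0,0,0,0,255,0,0,0,0,255,0,0,0,0,255,0,0,0,0,255,0,0,0,0,255,0,0,0,0,255,0,0,0,0]
}}

```text
time_s: 13.5
tcp_pos: [0.4033, -0.2965, 0.0205]
ee_rot: [[0.977, 0.001, 0.215], [-0.215, -0.0, 0.977], [0.001, -1.0, -0.0]]
wrist_force: [-0.3, 0.7, 5.3]
gripper_width: 0.366
```

```bash
python3 go.py 402.8 -296.7 160 174.1
```

```text
t 13.5 tcp [ 403.3 -296.5   20.5] yaw z 77.6 tilt y [ 0.001 -0.    -1.   ] F [-0.3  0.7  5.3] w 31.9 j [-18.  25. -31.   0. -34. -85.]
tool delta xyz mm [  -0.3 -139.5   -0.3]
turn to go: roll rad 1.457
```

Request:
{"fn": "play_rows", "kwargs": {
  "deltas": [255,0,-6,0,0,255,0,-15,0,0,255,0,-22,0,0,255,0,-25,0,0,255,0,-25,0,0,255,0,-25,0,0,255,0,-22,0,0,255,0,0,0,-0.14,255,0,0,0,-0.14,255,0,0,0,-0.14]
}}

```text
time_s: 14.5
tcp_pos: [0.4024, -0.2961, 0.1598]
ee_rot: [[0.978, -0.0, -0.207], [0.207, 0.001, 0.978], [-0.0, -1.0, 0.001]]
wrist_force: [0.9, -0.8, -2.1]
gripper_width: 0.366
```

Request:
{"fn": "play_rows", "kwargs": {
  "deltas": [255,0,0,0,-0.14,255,0,0,0,-0.14,255,0,0,0,-0.14,255,0,0,0,-0.14,255,0,0,0,-0.14,255,0,0,0,-0.14,255,0,0,0,-0.14,255,0,0,0,-0.14,255,0,0,0,-0.144,255,0,0,0,0]
}}

```text
time_s: 15.5
tcp_pos: [0.4024, -0.2961, 0.1595]
ee_rot: [[0.104, -0.001, -0.995], [0.995, 0.001, 0.104], [0.001, -1.0, 0.001]]
wrist_force: [-0.7, -0.1, -1.8]
gripper_width: 0.367
```

```bash
python3 go.py 442 65.3 160 174.1
```

```text
t 15.5 tcp [ 402.4 -296.1  159.5] yaw z 174.0 tilt y [-0.001  0.001 -1.   ] F [-0.7 -0.1 -1.8] w 31.9 j [-18.  13. -22.  -0. -55.  12.]
tool delta xyz mm [ 3.635e+02 -3.000e-01 -1.700e+00]
turn to go: roll rad -0.001
```

Request:
{"fn": "play_rows", "kwargs": {
  "deltas": [255,12,0,0,0,255,28,0,0,0,255,40,0,0,0,255,45,0,0,0,255,48,0,0,0,255,48,0,0,0,255,48,0,0,0,255,45,0,0,0,255,33,0,0,0,255,16.5,0,-1.7,0]
}}

```text
time_s: 16.5
tcp_pos: [0.4419, 0.068, 0.16]
ee_rot: [[0.103, 0.0, -0.995], [0.995, 0.001, 0.103], [0.001, -1.0, -0.0]]
wrist_force: [0.1, -0.8, 0.3]
gripper_width: 0.365
```

Request:
{"fn": "play_rows", "kwargs": {
  "deltas": [255,0,0,0,0,255,0,10,0,0,255,0,16,0,0,255,0,18,0,0,255,0,18,0,0,255,0,18,0,0,255,0,13,0,0,255,0,7,0,0,255,0,0,0,0,255,0,0,0,0]
}}

```text
time_s: 17.5
tcp_pos: [0.4425, 0.0646, 0.06]
ee_rot: [[0.105, 0.0, -0.994], [0.994, -0.0, 0.105], [0.0, -1.0, -0.0]]
wrist_force: [0.6, -0.0, 0.5]
gripper_width: 0.365
```

```bash
python3 go.py 442 65.3 31 174.1;python3 - <<'E'
from h import *
from station import r,eyes
s=r.sense(); c=eyes.capture("wrist"); cv2.imwrite("pics/w4.png",c["img"])
E
```

```text
t 17.5 tcp [442.5  64.6  60. ] yaw z 174.0 tilt y [ 0. -0. -1.] F [ 0.6 -0.   0.5] w 31.7 j [ 29.  17. -36.   0. -37. -35.]
tool delta xyz mm [ 0.6 29.   0.5]
turn to go: roll rad -0.002
```

View pics/w4.png

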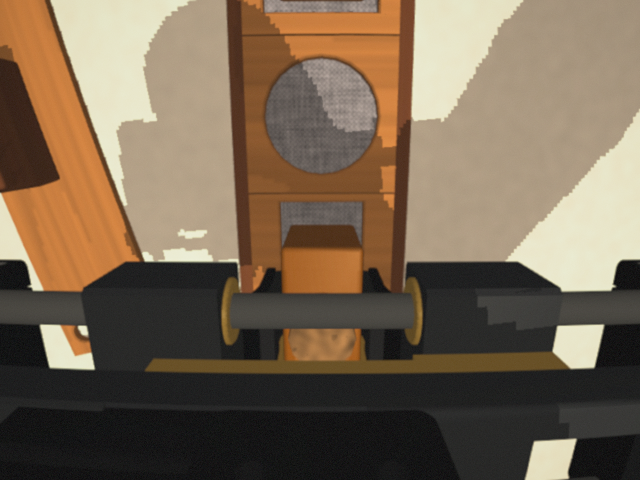

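The bottle is centred over the oblong pocket (322 vs pocket 322). I'll lower and release.

Request:
{"fn": "play_rows", "kwargs": {
  "deltas": [255,0.5,4,0,0,255,0,6,0,0,255,0,6,0,0,255,0,6,0,0,255,0,4,0,0,255,0,3,0,0,255,0,1,0,0,255,0,0,0,0,255,0,0,0,0,255,0,0,0,0]
}}

```text
time_s: 18.55
tcp_pos: [0.4422, 0.0654, 0.0304]
ee_rot: [[0.103, -0.0, -0.995], [0.995, -0.0, 0.103], [-0.0, -1.0, 0.0]]
wrist_force: [-2.5, -0.8, 5.5]
gripper_width: 0.363
```

```bash
python3 go.py 442 65.3 30.5 174.1
```

```text
t 18.55 tcp [442.2  65.4  30.4] yaw z 174.1 tilt y [-0. -0. -1.] F [-2.5 -0.8  5.5] w 31.6 j [ 29.  20. -38.   0. -33. -35.]
tool delta xyz mm [-0.1 -0.1  0.2]
turn to go: roll rad -0.001
```

Request:
{"fn": "play_rows", "kwargs": {
  "deltas": [255,0,0,0,0,60,0,0,0,0,60,0,0,0,0,60,0,0,0,0,60,0,0,0,0,60,0,-8,0,0,60,0,-20,0,0,60,0,-30,0,0,60,0,-35,0,0,60,0,-37,0,0]
}}

```text
time_s: 19.55
tcp_pos: [0.4419, 0.0653, 0.1615]
ee_rot: [[0.104, -0.0, -0.995], [0.995, -0.0, 0.104], [-0.0, -1.0, 0.0]]
wrist_force: [0.1, 0.9, -0.3]
gripper_width: 0.764
```

```bash
python3 go.py 534 326 160 174.1
```

```text
t 19.55 tcp [441.9  65.3 161.5] yaw z 174.0 tilt y [-0. -0. -1.] F [ 0.1  0.9 -0.3] w 66.4 j [ 29.   8. -29.  -0. -53. -35.]
tool delta xyz mm [268.9   1.4 -64.5]
turn to go: roll rad -0.001
```

Request:
{"fn": "play_rows", "kwargs": {
  "deltas": [60,12,0,-3,0,60,25,0,-6,0,60,32,0,-7.5,0,60,34,0,-8,0,60,34,0,-8,0,60,34,0,-8,0,60,34,0,-8,0,60,32,0,-8,0,60,22,0,-6,0,60,10,0,-2,0]
}}

```text
time_s: 20.55
tcp_pos: [0.5347, 0.3282, 0.1591]
ee_rot: [[0.103, -0.0, -0.995], [0.995, -0.0, 0.103], [-0.0, -1.0, 0.0]]
wrist_force: [-0.3, -0.6, -0.1]
gripper_width: 0.768
```

```bash
python3 go.py 534 326 20 174.1;python3 - <<'E'
from h import *
from station import r,eyes
s=r.sense(); c=eyes.capture("wrist"); im=c["img"].copy()
for X in [(.534,.326,.064)]:
    q=proj(c,X,s)[0]; print(q); cv2.drawMarker(im,tuple(q.astype(int).tolist()),(255,0,255),0,12)
cv2.imwrite("pics/w5.png",im)
c=eyes.capture("top"); cv2.imwrite("pics/t5.png",cv2.resize(c["img"][200:320,220:410],None,fx=3,fy=3))
E
```

```text
t 20.55 tcp [534.7 328.2 159.1] yaw z 174.1 tilt y [-0. -0. -1.] F [-0.3 -0.6 -0.1] w 66.8 j [ 46.  25.  -4.  -0. -61. -52.]
tool delta xyz mm [ -2.2 139.1   0.5]
turn to go: roll rad 0.0
[320.607746   233.17196323]
```

View pics/w5.png

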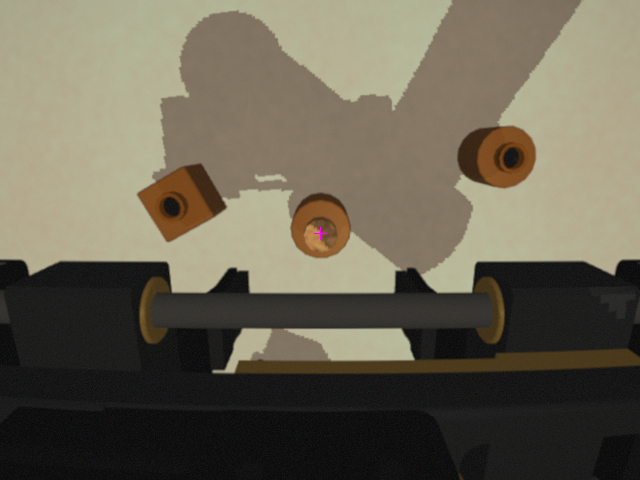

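View pics/t5.png

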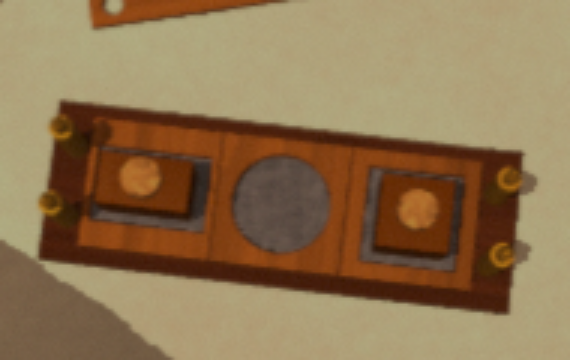

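Both bottles stand in their pockets. The round bottle's cork (321,233) is as predicted, and the open ones are about 28 mm or more clear of the fingers. I'll descend and grip.

Request:
{"fn": "play_rows", "kwargs": {
  "deltas": [60,-2,12,0.5,0,60,0,17,0,0,60,0,17,0,0,60,0,17,0,0,60,0,17,0,0,60,0,17,0,0,60,0,17,0,0,60,0,15,0,0,60,0,9,0,0,60,0,0,0,0]
}}

```text
time_s: 21.65
tcp_pos: [0.5326, 0.3225, 0.0203]
ee_rot: [[0.105, -0.003, -0.994], [0.994, -0.002, 0.105], [-0.003, -1.0, 0.003]]
wrist_force: [0.9, 0.1, 0.1]
gripper_width: 0.771
```

Request:
{"fn": "play_rows", "kwargs": {
  "deltas": [255,0,0,0,0,255,0,0,0,0,255,0,0,0,0,255,0,0,0,0,255,0,0,0,0,255,0,0,0,0,255,0,0,0,0,255,0,0,0,0,255,0,0,0,0,255,0,0,0,0]
}}

```text
time_s: 22.65
tcp_pos: [0.5342, 0.3248, 0.0227]
ee_rot: [[0.103, 0.001, -0.995], [0.995, 0.001, 0.103], [0.001, -1.0, -0.001]]
wrist_force: [-1.5, 0.3, 5.5]
gripper_width: 0.517
```

```bash
python3 go.py 433.7 -14.2 160 174.1
```

```text
t 22.65 tcp [534.2 324.8  22.7] yaw z 174.1 tilt y [ 0.001  0.001 -1.   ] F [-1.5  0.3  5.5] w 45.0 j [ 46.  33. -13.   0. -44. -52.]
tool delta xyz mm [-347.4 -137.7   64.7]
turn to go: roll rad -0.001
```

Request:
{"fn": "play_rows", "kwargs": {
  "deltas": [255,0,-6,0,0,255,0,-15,0,0,255,0,-22,0,0,255,0,-25,0,0,255,0,-25,0,0,255,0,-25,0,0,255,0,-20,0,0,255,0,0,0,0,255,-8,0,1.5,0,255,-20,0,4,0]
}}

```text
time_s: 23.65
tcp_pos: [0.5244, 0.2968, 0.1575]
ee_rot: [[0.103, -0.003, -0.995], [0.995, -0.002, 0.103], [-0.002, -1.0, 0.003]]
wrist_force: [0.4, -0.9, -1.5]
gripper_width: 0.523
```

Request:
{"fn": "play_rows", "kwargs": {
  "deltas": [255,-30,0,6,0,255,-38,0,7,0,255,-40,0,7,0,255,-40,0,7,0,255,-40,0,7,0,255,-40,0,7,0,255,-38,0,7,0,255,-30,0,6,0,255,-16,0,4,0,255,-7,0,1,0]
}}

```text
time_s: 24.65
tcp_pos: [0.4311, -0.0159, 0.1583]
ee_rot: [[0.106, -0.004, -0.994], [0.994, -0.001, 0.106], [-0.001, -1.0, 0.004]]
wrist_force: [0.7, 0.4, -1.1]
gripper_width: 0.522
```

Request:
{"fn": "play_rows", "kwargs": {
  "deltas": [255,0,0,0,0,255,0,10,0,0,255,0,16,0,0,255,0,18,0,0,255,0,18,0,0,255,0,18,0,0,255,0,13,0,0,255,0,5,0,0,255,0,0,0,0,255,0,0,0,0]
}}

```text
time_s: 25.65
tcp_pos: [0.4341, -0.0136, 0.062]
ee_rot: [[0.103, 0.001, -0.995], [0.995, 0.0, 0.103], [0.0, -1.0, -0.0]]
wrist_force: [0.6, 0.5, -0.8]
gripper_width: 0.518
```

```bash
python3 go.py 433.7 -14.2 32.5 174.1;python3 - <<'E'
from h import *
from station import r,eyes
s=r.sense(); c=eyes.capture("wrist"); cv2.imwrite("pics/w6.png",c["img"])
E
```

```text
t 25.65 tcp [434.1 -13.6  62. ] yaw z 174.1 tilt y [ 0.001  0.    -1.   ] F [ 0.6  0.5 -0.8] w 45.0 j [ 20.  15. -38.   0. -37. -26.]
tool delta xyz mm [-0.7 29.5  0.3]
turn to go: roll rad -0.0
```

View pics/w6.png

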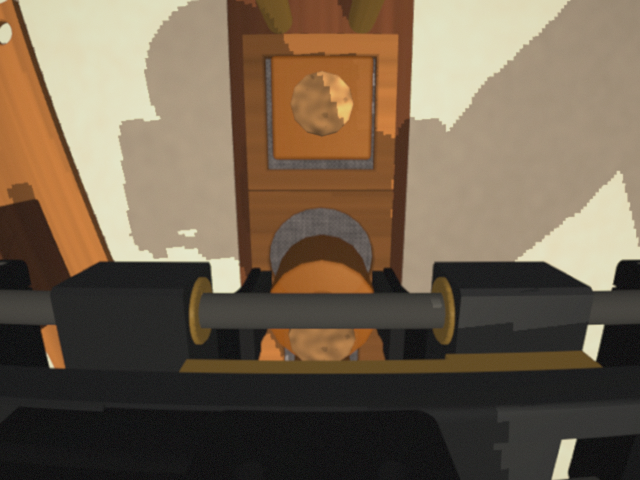

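Centred over the round pocket. I'll lower it 29.5.

Request:
{"fn": "play_rows", "kwargs": {
  "deltas": [255,-0.5,4,0,0,255,0,6,0,0,255,0,6,0,0,255,0,6,0,0,255,0,4,0,0,255,0,2.5,0,0,255,0,1,0,0,255,0,0,0,0,255,0,0,0,0,255,0,0,0,0]
}}

```text
time_s: 26.7
tcp_pos: [0.4333, -0.0146, 0.0326]
ee_rot: [[0.104, -0.0, -0.995], [0.995, -0.0, 0.104], [-0.0, -1.0, 0.0]]
wrist_force: [-3.8, -0.6, 5.8]
gripper_width: 0.52
```

```bash
python3 go.py 433.7 -14.2 32 174.1
```

```text
t 26.7 tcp [433.3 -14.6  32.6] yaw z 174.1 tilt y [-0. -0. -1.] F [-3.8 -0.6  5.8] w 45.3 j [ 20.  18. -39.   0. -32. -26.]
tool delta xyz mm [ 0.5  0.6 -0.4]
turn to go: roll rad -0.001
```

Request:
{"fn": "play_rows", "kwargs": {
  "deltas": [255,0,0,0,0,60,0,0,0,0,60,0,0,0,0,60,0,0,0,0,60,0,0,0,0,60,0,-8,0,0,60,0,-20,0,0,60,0,-30,0,0,60,0,-35,0,0,60,0,-37,0,0]
}}

```text
time_s: 27.7
tcp_pos: [0.4331, -0.0147, 0.164]
ee_rot: [[0.104, -0.0, -0.995], [0.995, -0.0, 0.104], [-0.0, -1.0, 0.0]]
wrist_force: [0.8, -0.3, 0.7]
gripper_width: 0.76
```

```bash
python3 go.py 600.8 -31.5 160 189.3
```

```text
t 27.7 tcp [433.1 -14.7 164. ] yaw z 174.0 tilt y [-0. -0. -1.] F [ 0.8 -0.3  0.7] w 66.1 j [ 20.   7. -30.  -0. -53. -26.]
tool delta xyz mm [   0.7    3.9 -168.6]
turn to go: roll rad -0.266
```

Request:
{"fn": "play_rows", "kwargs": {
  "deltas": [60,0,0,-10,0,60,0,0,-22,0,60,0,0,-28,0,60,0,0,-28,0,60,0,0,-28,0,60,0,0,-27,0,60,0,0,-18,0,60,0,0,-7.5,0,60,0,0,0,-0.133,60,0,0,0,-0.133]
}}

```text
time_s: 28.7
tcp_pos: [0.6006, -0.0321, 0.1619]
ee_rot: [[-0.166, -0.001, -0.986], [0.986, 0.0, -0.166], [0.0, -1.0, 0.001]]
wrist_force: [-0.4, -1.0, -0.3]
gripper_width: 0.761
```

Request:
{"fn": "play_rows", "kwargs": {
  "deltas": [60,0,0,0,0,60,0,0,0,0,60,0,0,0,0,60,0,0,0,0,60,0,0,0,0,60,0,0,0,0,60,0,0,0,0,60,0,0,0,0,60,0,0,0,0,60,0,0,0,0]
}}

```text
time_s: 29.7
tcp_pos: [0.6011, -0.032, 0.1623]
ee_rot: [[-0.161, -0.0, -0.987], [0.987, -0.0, -0.161], [-0.0, -1.0, 0.0]]
wrist_force: [0.1, -0.2, 0.4]
gripper_width: 0.763
```

```bash
python3 go.py 600.8 -31.5 11 189.35;python3 - <<'E'
from h import *
from station import r,eyes
s=r.sense(); c=eyes.capture("wrist"); im=c["img"].copy()
for X in [(.6008,-.0315,.05),(.6434,-.1557,.006),(.6003,-.1628,.006)]:
    q=proj(c,X,s)[0]; print(q); cv2.drawMarker(im,tuple(q.astype(int).tolist()),(255,0,255),0,12)
cv2.imwrite("pics/w7.png",im)
c=eyes.capture("top"); cv2.imwrite("pics/t7.png",c["img"])
E
```

```text
t 29.7 tcp [601.1 -32.  162.3] yaw z -170.7 tilt y [-0. -0. -1.] F [ 0.1 -0.2  0.4] w 66.3 j [ 12.  23.  -8.   0. -60.  -3.]
tool delta xyz mm [  0.6 151.3   0.2]
turn to go: roll rad -0.001
[321.12609737 231.19881803]
[293.17296861  58.59154395]
[348.61920505  58.50423608]
```

View pics/w7.png

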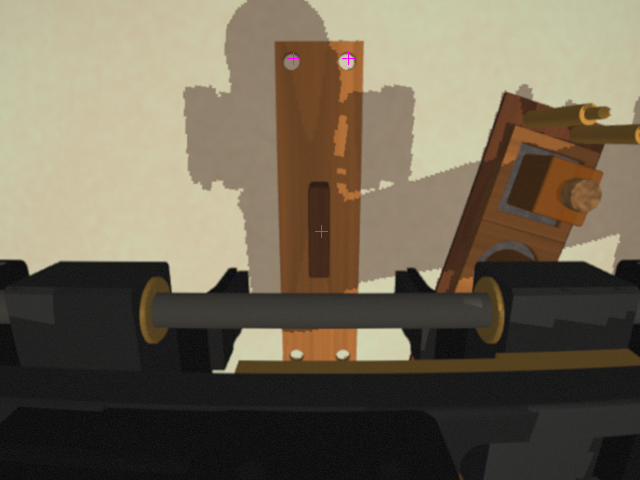

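View pics/t7.png

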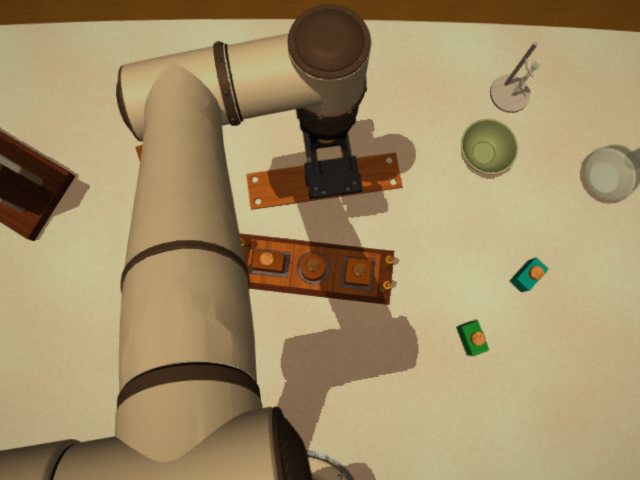

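All three bottles are seated in their pockets (top: 268,259 / 313,267 / 358,271). The cover's handle is at wrist (319,229), 1–2 px from the prediction. I'll descend onto the handle.

Request:
{"fn": "play_rows", "kwargs": {
  "deltas": [110,0,14,0,0,110,0,18,0,0,110,0,19,0,0,110,0,19,0,0,110,0,19,0,0,110,0,19,0,0,110,0,18,0,0,110,0,13,0,0,110,0,9,0,0,110,0,2,0,0]
}}

```text
time_s: 30.8
tcp_pos: [0.6007, -0.0321, 0.0114]
ee_rot: [[-0.161, -0.002, -0.987], [0.987, -0.0, -0.161], [-0.0, -1.0, 0.002]]
wrist_force: [0.1, -0.4, -1.3]
gripper_width: 0.569
```

```bash
python3 go.py 600.8 -31.5 11.5 189.35
```

```text
t 30.8 tcp [600.7 -32.1  11.4] yaw z -170.7 tilt y [-0.002 -0.    -1.   ] F [ 0.1 -0.4 -1.3] w 49.5 j [ 12.  33. -17.  -0. -41.  -3.]
tool delta xyz mm [ 0.6 -0.1 -0.2]
turn to go: roll rad -0.001
```

Request:
{"fn": "play_rows", "kwargs": {
  "deltas": [255,0,0,0,0,255,0,0,0,0,255,0,0,0,0,255,0,0,0,0,255,0,0,0,0,255,0,0,0,0,255,0,0,0,0,255,0,0,0,0,255,0,0,0,0,255,0,0,0,0]
}}

```text
time_s: 31.8
tcp_pos: [0.6017, -0.0319, 0.0128]
ee_rot: [[-0.162, 0.001, -0.987], [0.987, 0.0, -0.162], [-0.0, -1.0, -0.001]]
wrist_force: [-0.4, 0.3, 4.5]
gripper_width: 0.183
```

```bash
python3 go.py 600.8 -31.5 11.5 189.35
```

```text
t 31.8 tcp [601.7 -31.9  12.8] yaw z -170.7 tilt y [ 0.001  0.    -1.   ] F [-0.4  0.3  4.5] w 15.9 j [ 12.  32. -16.   0. -41.  -3.]
tool delta xyz mm [0.6 1.3 0.8]
turn to go: roll rad -0.001
```

Gripped at 15.9 mm. Lift, turn and traverse.

Request:
{"fn": "play_rows", "kwargs": {
  "deltas": [255,0,-5,0,0,255,0,-12,0,0,255,0,-18,0,0,255,0,-22,0,0,255,0,-22,0,0,255,0,-22,0,0,255,0,-22,0,0,255,0,-16,0,0,255,0,-8,0,0,255,0,-3,0,0]
}}

```text
time_s: 32.8
tcp_pos: [0.6011, -0.032, 0.1632]
ee_rot: [[-0.161, 0.001, -0.987], [0.987, 0.0, -0.161], [0.0, -1.0, -0.001]]
wrist_force: [-0.0, 0.1, -1.7]
gripper_width: 0.181
```

Request:
{"fn": "play_rows", "kwargs": {
  "deltas": [255,0,0,0,0.03,255,0,0,0,0.05,255,0,0,0,0.06,255,0,0,0,0.06,255,0,0,0,0.045,255,0,0,0,0.02,255,0,0,0,0,255,0,0,0,0,255,0,0,0,0,255,0,0,0,0]
}}

```text
time_s: 33.8
tcp_pos: [0.6011, -0.032, 0.1623]
ee_rot: [[0.103, -0.0, -0.995], [0.995, 0.0, 0.103], [-0.0, -1.0, 0.0]]
wrist_force: [0.2, -0.2, -2.0]
gripper_width: 0.184
```

```bash
python3 go.py 433.7 -14.2 163 174.1
```

```text
t 33.8 tcp [601.1 -32.  162.3] yaw z 174.1 tilt y [-0.  0. -1.] F [ 0.2 -0.2 -2. ] w 16.0 j [ 12.  23.  -8.  -0. -60. -18.]
tool delta xyz mm [  0.5  -0.7 168.3]
turn to go: roll rad 0.0
```

Request:
{"fn": "play_rows", "kwargs": {
  "deltas": [255,0,0,5,0,255,0,0,12,0,255,0,0,20,0,255,0,0,25,0,255,0,0,28,0,255,0,0,27,0,255,0,0,25,0,255,0,0,16,0,255,0,0,8,0,255,0,0,2,0]
}}

```text
time_s: 34.8
tcp_pos: [0.4335, -0.0147, 0.1628]
ee_rot: [[0.102, 0.001, -0.995], [0.995, 0.0, 0.102], [0.0, -1.0, -0.001]]
wrist_force: [0.1, -0.2, -2.1]
gripper_width: 0.184
```

Request:
{"fn": "play_rows", "kwargs": {
  "deltas": [255,0,4,0,0,255,0,8,0,0,255,0,8,0,0,255,0,8,0,0,255,0,4,0,0,255,0,2,0,0,255,0,0,0,0,255,0,0,0,0,255,0,0,0,0,255,0,0,0,0]
}}

```text
time_s: 35.8
tcp_pos: [0.4342, -0.0147, 0.1286]
ee_rot: [[0.103, 0.001, -0.995], [0.995, 0.0, 0.103], [0.0, -1.0, -0.001]]
wrist_force: [0.1, 0.2, -0.8]
gripper_width: 0.18
```

```bash
python3 go.py 433.7 -14.2 89 174.1;python3 - <<'E'
from h import *
from station import r,eyes
s=r.sense()
for n in ["wrist","top","scene"]:
    c=eyes.capture(n); im=c["img"]; 
    np.save(f"pics/{n}8.npy",im)
    if n=="top": im=cv2.resize(im[200:330,210:430],None,fx=3.4,fy=3.4,interpolation=2)
    if n=="scene": im=cv2.resize(im[180:310,270:420],None,fx=4,fy=4,interpolation=2)
    cv2.imwrite(f"pics/{n}8.png",im)
E
```

```text
t 35.8 tcp [434.2 -14.7 128.6] yaw z 174.1 tilt y [ 0.001  0.    -1.   ] F [ 0.1  0.2 -0.8] w 15.7 j [ 20.   9. -33.   0. -48. -26.]
tool delta xyz mm [ 0.4 39.6  0.6]
turn to go: roll rad 0.0
```

View pics/wrist8.png

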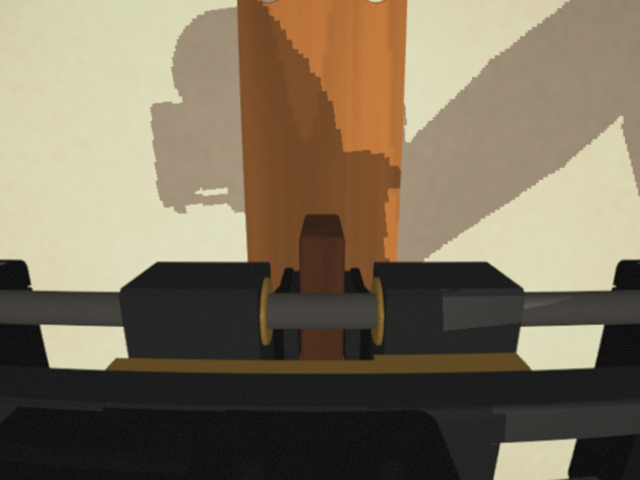

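View pics/top8.png

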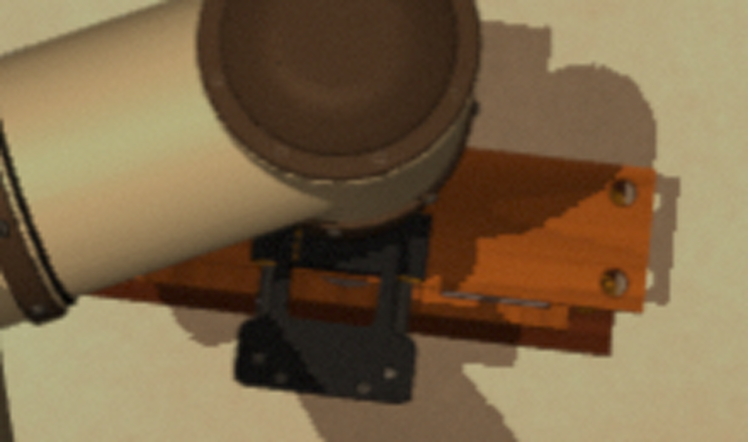

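View pics/scene8.png

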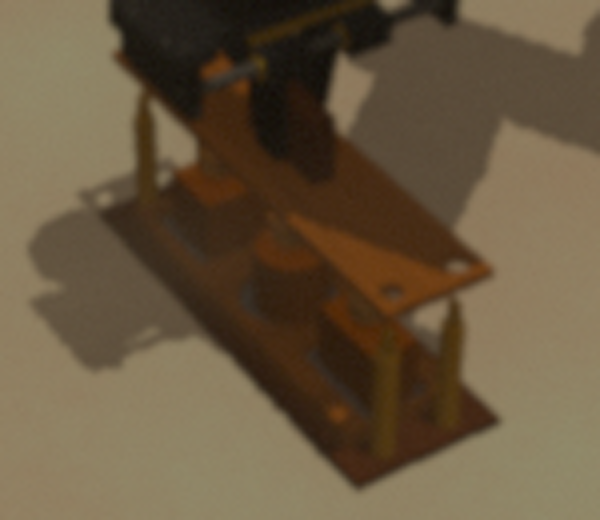

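```bash
python3 - <<'E'
from h import *
from station import eyes
c=eyes.capture("top"); i0=cv2.imread("pics/top0.png"); i8=c["img"]
a=np.radians(84.13); ux=np.array([np.cos(a),np.sin(a)]); uy=np.array([-np.sin(a),np.cos(a)])
C=np.array([433.7,-14.2])
P=[C+sx*130*ux+sy*22*uy for sx in(-1,1) for sy in(-1,1)]
o0=cv2.resize(i0[225:310,220:405],None,fx=4,fy=4,interpolation=2); o8=cv2.resize(i8[225:300,350:420],None,fx=8,fy=8,interpolation=2)
for p in P:
    for z,col in((98,(255,0,255)),(78,(255,255,0)),(5,(0,255,0))):
        q=proj(c,[[p[0]/1e3,p[1]/1e3,z/1e3]])[0]
        cv2.drawMarker(o0,tuple(((q-[220,225]+.5)*4).astype(int).tolist()),col,1,8)
    q=proj(c,[[p[0]/1e3,p[1]/1e3,.122]])[0]; print(p.round(1),q.round(1))
    cv2.drawMarker(o8,tuple(((q-[350,225]+.5)*8).astype(int).tolist()),(255,0,255),0,14)
cv2.imwrite("pics/pins.png",o0);cv2.imwrite("pics/holes.png",o8)
E
```

```text
[ 442.3 -145.8] [392.9 255.5]
[ 398.5 -141.3] [390.4 282.1]
[468.9 112.9] [235.9 237.3]
[425.1 117.4] [232.1 263.6]
```

View pics/pins.png

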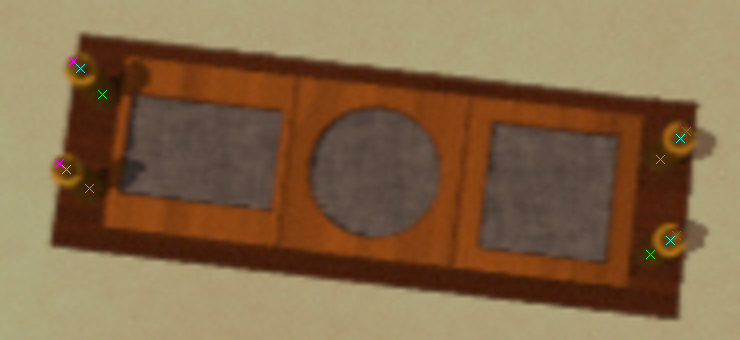

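View pics/holes.png

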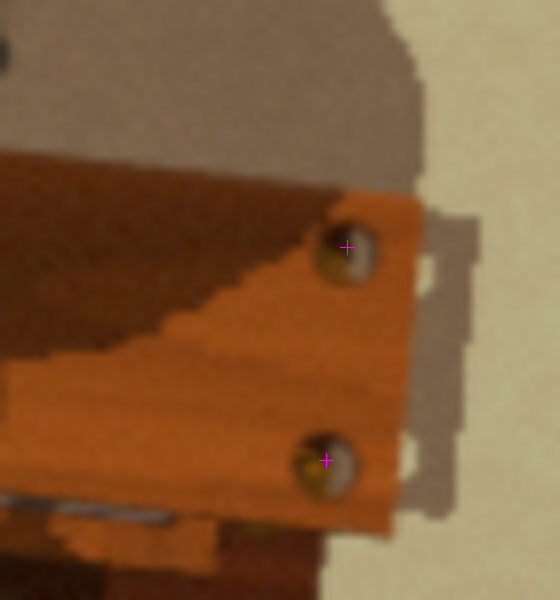

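The pin shoulders match the model. The plate's right holes are at (347,253) and (326,466) in the enlarged crop, against predictions of (347,247) and (326,461). So the plate sits about 1 mm toward −x; I'll shift 0.8 mm and lower gently with force checks.

Request:
{"fn": "play_rows", "kwargs": {
  "deltas": [255,0,0,-0.8,0,255,0,4,0,0,255,0,4,0,0,255,0,4,0,0,255,0,4,0,0,255,0,4,0,0,255,0,4,0,0,255,0,2,0,0,255,0,0,0,0,255,0,0,0,0]
}}

```text
time_s: 37.0
tcp_pos: [0.4349, -0.0148, 0.1024]
ee_rot: [[0.103, 0.0, -0.995], [0.995, -0.0, 0.103], [0.0, -1.0, -0.0]]
wrist_force: [-1.4, 0.8, -1.1]
gripper_width: 0.179
```

```bash
python3 go.py 434.7 -14.5 90 174.1; python3 - <<'E'
from h import *
from station import eyes
c=eyes.capture("top"); a=cv2.resize(c["img"][225:300,350:420],None,fx=7,fy=7,interpolation=2); 
c=eyes.capture("scene"); b=cv2.resize(c["img"][180:310,270:420],None,fx=4,fy=4,interpolation=2)
cv2.imwrite("pics/top9.png",a);cv2.imwrite("pics/s9.png",b)
E
```

```text
t 37.0 tcp [434.9 -14.8 102.4] yaw z 174.1 tilt y [ 0. -0. -1.] F [-1.4  0.8 -1.1] w 15.6 j [ 20.  12. -35.   0. -44. -25.]
tool delta xyz mm [ 0.3 12.4  0.3]
turn to go: roll rad -0.0
```

View pics/top9.png

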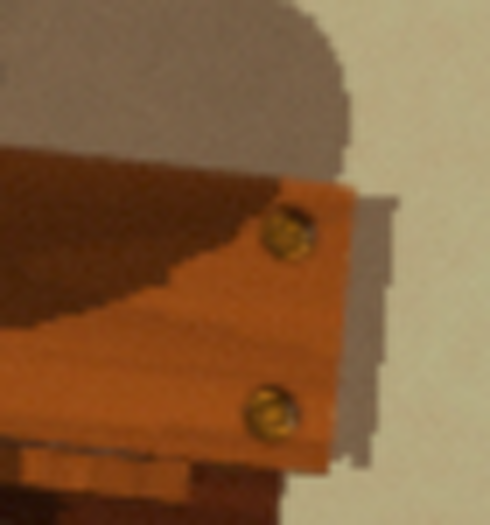

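View pics/s9.png

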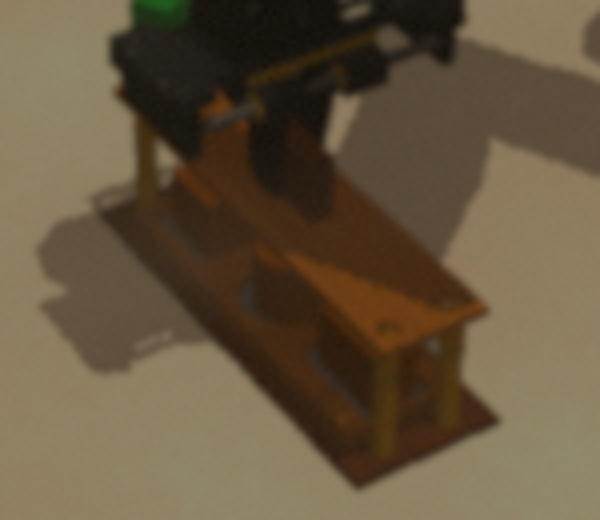

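The pins are visible inside the holes, well centred, and the force is about 1 N. I'll lower the rest.

Request:
{"fn": "play_rows", "kwargs": {
  "deltas": [255,0,2,0,0,255,0,2,0,0,255,0,2,0,0,255,0,2,0,0,255,0,2,0,0,255,0,1,0,0,255,0,0,0,0,255,0,0,0,0,255,0,0,0,0,255,0,0,0,0]
}}

```text
time_s: 38.1
tcp_pos: [0.4349, -0.0148, 0.0914]
ee_rot: [[0.103, 0.0, -0.995], [0.995, 0.0, 0.103], [0.0, -1.0, -0.0]]
wrist_force: [-0.8, 0.3, -1.0]
gripper_width: 0.18
```

```bash
python3 go.py 434.7 -14.5 90 174.1
```

```text
t 38.1 tcp [434.9 -14.8  91.4] yaw z 174.1 tilt y [ 0.  0. -1.] F [-0.8  0.3 -1. ] w 15.7 j [ 20.  13. -36.   0. -42. -25.]
tool delta xyz mm [0.3 1.4 0.2]
turn to go: roll rad 0.0
```

Request:
{"fn": "play_rows", "kwargs": {
  "deltas": [255,0,0.5,0,0,255,0,0.5,0,0,255,0,0.5,0,0,255,0,0.5,0,0,255,0,0,0,0,255,0,0,0,0,255,0,0,0,0,255,0,0,0,0,255,0,0,0,0,255,0,0,0,0]
}}

```text
time_s: 39.1
tcp_pos: [0.435, -0.0148, 0.0907]
ee_rot: [[0.102, 0.001, -0.995], [0.995, -0.0, 0.102], [-0.0, -1.0, -0.001]]
wrist_force: [-3.0, 2.0, 10.3]
gripper_width: 0.183
```

```bash
python3 go.py 434.7 -14.5 90 174.1
```

```text
t 39.1 tcp [435.  -14.8  90.7] yaw z 174.1 tilt y [ 0.001 -0.    -1.   ] F [-3.   2.  10.3] w 16.0 j [ 20.  13. -36.   0. -42. -26.]
tool delta xyz mm [0.3 0.7 0.3]
turn to go: roll rad 0.0
```

It touched down at TCP 90.7 mm (underside about 78 mm) with 10 N. Release and withdraw.

Request:
{"fn": "play_rows", "kwargs": {
  "deltas": [255,0,-0.5,0,0,120,0,0,0,0,120,0,0,0,0,120,0,0,0,0,120,0,0,0,0,120,0,-3,0,0,120,0,-15,0,0,120,0,-30,0,0,120,0,-35,0,0,120,0,-35,0,0]
}}

```text
time_s: 40.1
tcp_pos: [0.4345, -0.015, 0.2092]
ee_rot: [[0.103, -0.0, -0.995], [0.995, -0.0, 0.103], [-0.0, -1.0, 0.0]]
wrist_force: [1.3, 0.2, -0.2]
gripper_width: 0.528
```

Request:
{"fn": "play_rows", "kwargs": {
  "deltas": [120,-10,-10,0,0,120,-25,-10,0,0,120,-35,0,0,0,120,-35,0,0,0,120,-35,0,0,0,120,-35,0,0,0,120,-35,0,0,0,120,-25,0,0,0,120,-10,0,0,0,120,0,0,0,0]
}}

```text
time_s: 41.1
tcp_pos: [0.409, -0.2593, 0.2272]
ee_rot: [[0.105, -0.001, -0.994], [0.994, 0.001, 0.105], [0.0, -1.0, 0.001]]
wrist_force: [-0.7, 0.2, -0.8]
gripper_width: 0.531
```

```bash
python3 go.py; python3 - <<'E'
from h import *
from station import eyes
c=eyes.capture("top"); im=c["img"]; cv2.imwrite("pics/t10.png",im)
d=eyes.capture("scene"); cv2.imwrite("pics/s10.png",cv2.resize(d["img"][180:310,270:420],None,fx=4,fy=4,interpolation=2))
hsv=cv2.cvtColor(im,cv2.COLOR_BGR2HSV); H,S,V=[hsv[...,i].astype(int) for i in range(3)]
m=((S>150)&(H<22)&(V>85)); w=np.zeros_like(m); w[215:310,215:415]=m[215:310,215:415]
w=cv2.morphologyEx(w.astype(np.uint8),cv2.MORPH_OPEN,np.ones((3,3)))
b=max(blobs(w),key=lambda b:b[0][4]); ys,xs=np.nonzero(b[2]); P=plane(c,np.c_[xs,ys],.084)[:,:2]*1000
print("cover at top z84:",cv2.minAreaRect(P.astype(np.float32)), "expect C 433.7,-14.2, 290x70")
E
python3 meas.py | grep -E "^o"
```

```text
t 41.1 tcp [ 409.  -259.3  227.2] yaw z 174.0 tilt y [-0.001  0.001 -1.   ] F [-0.7  0.2 -0.8] w 46.2 j [-13.   8. -18.  -0. -64.   7.]
cover at top z84: ((433.093994140625, 28.40064239501953), (203.34249877929688, 81.40416717529297), 84.23502349853516) expect C 433.7,-14.2, 290x70Traceback (most recent call last):
  File "meas.py", line 17, in <module>
    print(n,"face rect",rect(face,.044), "cork",b[0][4],np.round(b[1],1),np.round(plane(c,[b[1]],.064)[0]*1000,1) if b[0][4] else "")
                        ~~~~^^^^^^^^^^^
  File "meas.py", line 6, in rect
    ys,xs=np.nonzero(m); P=plane(c,np.c_[xs,ys],z)[:,:2]*1000
                           ~~~~~^^^^^^^^^^^^^^^^^^
  File "h.py", line 12, in plane
    o,d=rays(c,px,s); return o+d*((z-o[2])/d[:,2])[:,None]
        ~~~~^^^^^^^^
  File "h.py", line 5, in rays
    u=cv2.undistortPoints(np.array(px,float).reshape(-1,1,2),K(c),np.array(c["distortion"])).reshape(-1,2)
      ~~~~~~~~~~~~~~~~~~~^^^^^^^^^^^^^^^^^^^^^^^^^^^^^^^^^^^^^^^^^^^^^^^^^^^^^^^^^^^^^^^^^^^
cv2.error: OpenCV(4.12.0) /io/opencv/modules/calib3d/src/undistort.dispatch.cpp:347: error: (-215:Assertion failed) CV_IS_MAT(_src) && CV_IS_MAT(_dst) && (_src->rows == 1 || _src->cols == 1) && (_dst->rows == 1 || _dst->cols == 1) && _src->cols + _src->rows - 1 == _dst->rows + _dst->cols - 1 && (CV_MAT_TYPE(_src->type) == CV_32FC2 || CV_MAT_TYPE(_src->type) == CV_64FC2) && (CV_MAT_TYPE(_dst->type) == CV_32FC2 || CV_MAT_TYPE(_dst->type) == CV_64FC2) in function 'cvUndistortPointsInternal'
```

View pics/t10.png

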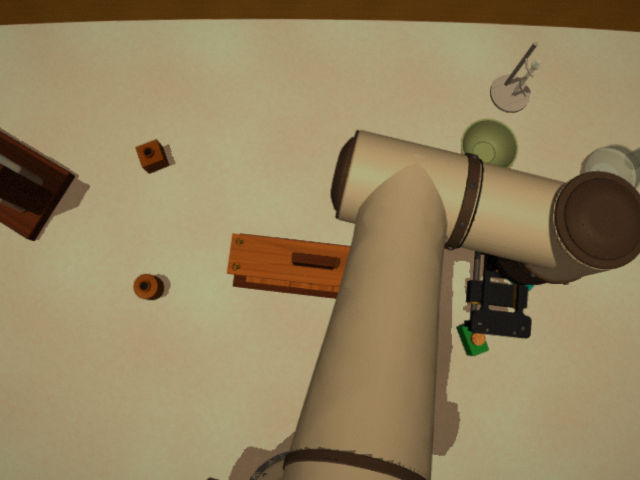

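View pics/s10.png

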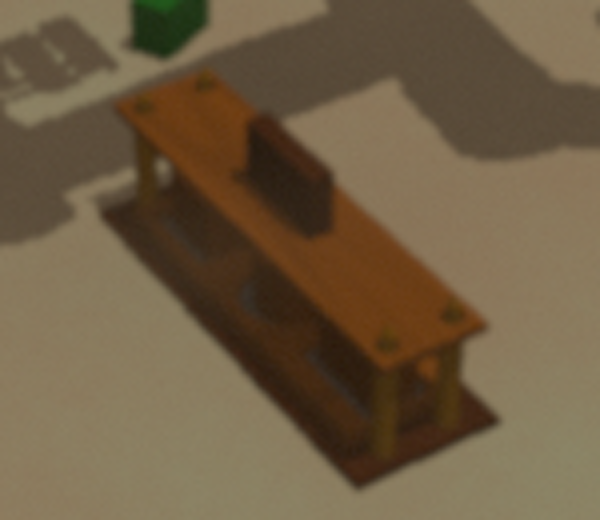

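The cover is on and all four pins come through the plate. I'll check its level by projecting the home position into the scene camera.

```bash
python3 - <<'E'
from h import *
from station import eyes
c=eyes.capture("scene"); o=cv2.resize(c["img"][180:310,270:420],None,fx=5,fy=5,interpolation=2)
a=np.radians(84.13); ux=np.array([np.cos(a),np.sin(a)]); uy=np.array([-np.sin(a),np.cos(a)]); C=np.array([433.7,-14.2])
for L,W,z in((145,35,84),(35,8,128)):
  pts=[]
  for sx,sy in((-1,-1),(-1,1),(1,1),(1,-1)):
    p=C+sx*L*ux+sy*W*uy; pts.append((proj(c,[[p[0]/1e3,p[1]/1e3,z/1e3]])[0]-[270,180]+.5)*5)
  cv2.polylines(o,[np.array(pts).astype(np.int32)],True,(255,255,0),1)
cv2.imwrite("pics/chk.png",np.clip(o*1.4,0,255).astype(np.uint8))
E
```

```text
(no output)
```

View pics/chk.png

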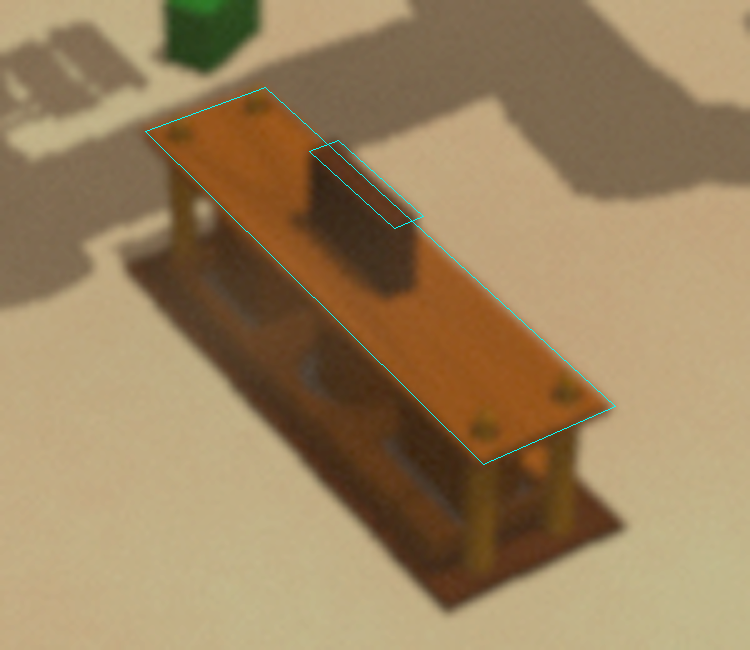

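The plate outline coincides with the projected home position. The open bottles are at their old pixels (152,155) and (148,287), and the gripper is clear at z = 0.227. Handing in.

```bash
python3 -c "
from station import r
print(r.finish_job())"
```

```text
the job is handed in; nothing more can be done
None
```

I packed the caddy and handed the job in at about 41 s. The square, oblong and round corked bottles each stand in their own pocket. The cover plate is lowered over the four posts and released.

What the last checks showed:
- **Bottles:** the top view, taken before the cover went on, showed all three standing in their own pockets. The recorded touchdown heights put them on the pocket floors.
- **Cover height:** it touched down with 10 N when its underside was at about 78 mm, which is the shoulder height.
- **Cover position:** the scene view shows all four pins through the plate. The plate outline matches the home position projected from the caddy to within about a pixel.
- **Open bottles:** they are at their starting pixels in the top view, (152,155) and (148,287).
- **Gripper:** it is open and clear, with the fingertips at z = 0.227 m.

One check failed and one disagreed:
- **Failed:** the last colour-mask measurement of the cover from the top camera was spoiled because the arm hid part of the plate, and the re-measurement script for the open bottles stopped with an error. I used the scene-camera outline and the pixel positions instead.
- **Disagreed:** before lowering, the hole positions in the image and the TCP reading differed by about 1 mm in x. I followed the image and shifted the plate 0.8 mm, and the pins then entered centred at about 1 N.

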